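Blow a rinsed cup dry: seat it on the air peg and hold the dial at full blow

ROBOT

A 6-joint arm with a two-finger parallel gripper is mounted at the origin on a cart in front of the work surface, level with it; the furniture and walls round the work are solid. World frame = base frame: x ahead of the robot, y to its left, z up, the work surface at z = 0. Lengths are in m, angles in degrees, forces in N, time in s.
With the tool pointing down it reaches from about 0.375 to 0.75 m from the base axis. Payload 9 kg.
Tool frame: the origin (TCP) lies where the fingers leave the gripper's body, on its centre line; the fingertips stand 73 mm ahead of it and the grasp point (between the pads) lies 54 mm ahead of it (robot.tip_reach is the distance from the TCP to the fingertips, in m); z points along the fingers, y is the direction in which the jaws open and shut (so a half turn about z gives the same grasp; the last joint's range is limited). The gripper opens to 85 mm and grips with 20 to 120 N. Pads are 22 mm wide; open, the fingers measure 114 mm over their backs; the gripper's body (76 mm by 85 mm) begins 54 mm behind the grasp point. The pads swing forward as they close: fully open they stand 13 mm farther back than shut.
Start: joints at [-86.041, 5.964, 5.575, 89.605, 0, 77.527], TCP at [0.17, -0.576, 0.304] pointing down, gripper open.
Joint ranges: [-171.21, 171.21], [-48.23, 106.86], [-62.78, 66.21], [-105.2, 120.99], [-86.42, 89.51], [-180, 180]. Speed limits (degrees/s): [127.2, 127.2, 147.25, 180, 180, 180].

INTERFACE

Orientations are given as [roll, pitch, yaw] about the fixed x, y, z axes, in that order (R = Rz(yaw) Ry(pitch) Rx(roll)).
In Python, from plant import robot gives the robot as it stands. Calls block until the motion is done:
- robot.move_pose(position, orientation): joint-space move of the TCP to a pose.
- robot.line_to(position, vel=0.15, rotation=None, guard=None): straight line of the TCP; rotation=None keeps the orientation; vel is the mean speed in m/s. With guard (N) it stops when the force on the tool has changed by that much, and returns True; else False.
- robot.goto_joints(angles): joint-space move.
- robot.set_gripper(opening): finger opening in m; the grip force is fixed at half the most; returns when the fingers have stopped.
- robot.pause(seconds).
- robot.ik(position, orientation): joint angles nearest the present ones, or None.
- robot.observe(): the state.
- robot.grab_frame(name): name is "scene" or "top"; returns the picture (384x512x3 uint8, blue, green, red); there is no depth.
- robot.get_calibration(name): a dict with "vertical_fov" (degrees; the focal length in pixels is half the picture's height over the tangent of half this angle, whatever the lens; pixels are square), "cx", "cy" (the principal point, pixels), "rvec" (rotation vector, rad) and "tvec" (3), from world to camera coordinates, as OpenCV has them. Camera axes: x right, y down, z forward; pixel columns grow to the right and rows downward; lengths in m; the calibration is good to about 2 mm. A picture is of the moment at which its call begins. get_calibration takes no time and is no camera call.
A pose or a line that the arm cannot do raises robot.IKError and nothing moves.
- robot.job_done(): hands the job in, once; it reports no verdict.
The state is a dict: "time": time; "q": joint angles; "qvel": joint speeds; "joint_torque": joint torques, N m; "tool_pos": TCP position; "tcp_rot": TCP orientation; "ft_force": force on the tool from outside, world axes, zero at the start; "torque": the same for the moment, N m; "gripper_width": finger opening in m.
Only numpy, scipy, OpenCV 4.12 (cv2) and the standard library are available. Lean on these libraries where they do the work, as an engineer would, in place of code of your own. Each camera call takes 0.05 s, during which the arm holds its last target. There are 200 camera calls.

TASK

The rinsed steel cup draining mouth down on the table has to be blown dry before fresh painting medium goes into it. Set it, still mouth down, over the upright peg of the green warm-air dryer so that its rim sits flat on the round seat, and let go of it; then take the dryer's spring-return dial, turn it clockwise past the first two clicks to the third mark (the orange one, full blow) and keep it there for a couple of seconds, finishing the program while you are still holding the dial there, since it springs back when let go. Do not tip the cup over or drop it, and leave the little tin of medium and the sanding block beside it where they are.

Things in the scene. Friction and masses are not known exactly. Their poses are not given: they have to be found in the camera images.
- cup: the rinsed cup: plain stainless steel, upside down (mouth down) on the table. 85 mm high, outside diameter 59 mm at the rim (below), tapering to 51 mm at the closed end (on top); wall 3 mm, mouth 53 mm wide inside; closed end 4 mm thick; 0.09 to 0.17 kg. Origin at the centre of its rim plane (lowest point as it stands), z up through the closed end.
- cup_center (a point): centre of the cup, 42.5 mm above its rim and 42.5 mm below its closed end; outside diameter here 55 mm. At 60 to 65 mm above the rim, a good height to take it from above, the diameter is 53 mm.
- dryer: warm-air dryer, fixed on the table: a green box 250 mm long (its y) by 125 mm deep (its x) with an aluminium deck 55 mm above the table. Origin under its centre on the table, z up; its front looks along its -x. The peg stands at y = +75 mm, the dial at y = -75 mm, both at x = 0.
- peg_seat (a point): centre of the top face of the round steel seat (70 mm across, 59 mm above the table) from which the peg rises. The cup is home when its rim lies flat on this face round the peg, the cup's origin at this point.
- peg_tip (a point): top of the perforated steel peg: 66 mm above the seat, 125 mm above the table; the peg is 36 mm in diameter with a rounded top, so the cup goes over it with about 8 mm to spare all round at the mouth.
- dial_grip (a point): point on the dial's vertical axis at the height to grip, 86 mm above the table. The dial is a round skirt (52 mm across, top 66 mm above the table) under an upright grip bar, 50 mm long, 12 mm thick, top 98 mm above the table. The x axis runs along the bar, the pointer end at -x (at rest: toward the dryer's front); pinch the bar across its y. Turns with the dial.
- dial_pointer (a point): the pointer end of the dial's grip bar, 25 mm from the dial's axis, 86 mm above the table; it shows which way the bar stands.
- dial (a joint): angle of the dial, rad: 0 at rest (white dot), growing clockwise seen from above. Clicks at 0.42, 0.84 and 1.26 (white, white, orange marks), stop at 1.32. A return spring (0.10 Nm at rest, 0.20 Nm at the third click) drives it back to 0 from everywhere; at the clicks the torque rises and falls by up to 0.08 Nm, but they do not hold it.
- dipper: small round open tin with medium in it, 60 mm across, 33 mm high, standing loose near the cup; leave it. Origin at the centre of its underside.
- sanding_block: brown cork sanding block, 40 x 70 x 24 mm, lying loose right of the cup and the dryer; leave it. Origin at the centre of its underside.
Things that resemble listed ones, but are neither listed nor needed, are in the scene too. Of the things shaped like the cup, the stainless one is meant.

How it is judged (in metres and radians):
On the way, in this order (a step that is already met when the one before it is completed fails the run):
1. the cup sits mouth down over the peg with its rim flat on the seat, let go of, the dial still at rest (horizontal distance between cup and peg_seat below 0.012 m and z of cup in the frame of peg_seat below 0.005 m and angle between cup's own z axis and vertical below 0.08 rad and contact force between cup and the arm below 0.05 N and contact force between cup and the fingers below 0.05 N and value of joint dial below 0.3 rad), for 0.3 s.
2. the dial is held at the third mark for 1.5 s while the cup stays seated (horizontal distance between cup and peg_seat below 0.012 m and z of cup in the frame of peg_seat below 0.005 m and angle between cup's own z axis and vertical below 0.08 rad and value of joint dial above 1.13 rad and contact force between the fingers and dial above 0.5 N), for 1.5 s.
At the end, for the whole second after the job is handed in: The fingers still press on the dial and hold it above 1.13 rad (third click 1.26); the cup sits mouth down on the seat round the peg, untouched, at rest (centre within 12 mm, rim within 5 mm, tilt under 0.08 rad); tin and sanding block within 30 mm of their start (all of step 2 and contact force between cup and the arm below 0.05 N and contact force between cup and the fingers below 0.05 N and linear speed of cup below 0.02 m/s and distance of each of dipper, sanding_block from where it was at the start of the episode below 0.03 m); the arm keeps its last pose, push and grip.
It fails at once if the cup is tipped over (angle between cup's own z axis and vertical above 0.6 rad).
It fails at once if the cup is dropped or knocked about (falls faster than 0.7 m/s) (linear speed of cup above 0.7 m/s and contact force between cup and the fingers below 0.05 N).
It fails at once if the dipper is tipped (angle between dipper's own z axis and vertical above 0.4 rad).
It also fails if it takes over 58 s, if anything falls off the work surface, if the arm or the gripper's body presses on something with over 40 N, if the wrist force passes 120 N, or if a joint passes its speed limit or range.

## Working session

There is one attempt and no reset: what is moved stays moved. The work goes in short steps, each a Python script; the robot and the scene stay as the last script left them, time stands still between calls to the robot, and variables do not carry over. Pictures are saved under pics/ and viewed, about 8 in all and at most 12, crops included, and the job is handed in when it is done.

```bash
mkdir -p pics; cat > h.py <<'E'
import numpy as np, cv2
from plant import robot
def cal(n):
    c=robot.get_calibration(n); f=192/np.tan(np.radians(c["vertical_fov"])/2)
    return np.array([[f,0,c["cx"]],[0,f,c["cy"]],[0,0,1]]),np.array(c["rvec"],float).reshape(3),np.array(c["tvec"],float).reshape(3)
def px(n,p):
    K,r,t=cal(n); return cv2.projectPoints(np.array(p,float).reshape(-1,1,3),r,t,K,None)[0][:,0]
def at(n,uv,z):
    K,r,t=cal(n); R=cv2.Rodrigues(r)[0]; o=-R.T@t
    d=(R.T@np.linalg.inv(K)@np.array([uv[0],uv[1],1.]));return o+d*(z-o[2])/d[2]
def snap(n,f,crop=None,k=1):
    im=np.array(robot.grab_frame(n))
    if crop: x0,y0,x1,y1=crop; im=im[y0:y1,x0:x1]
    cv2.imwrite('pics/'+f,cv2.resize(im,None,fx=k,fy=k,interpolation=cv2.INTER_CUBIC))
E
python3 - <<'E'
from h import *
for n in("scene","top"):
    snap(n,n+'0.png'); print(robot.get_calibration(n))
    K,r,t=cal(n); print(-cv2.Rodrigues(r)[0].T@t)
print(robot.observe())
E
```

```text
{'vertical_fov': 44.25274792446517, 'cx': 250.50984163393215, 'cy': 193.63059213508495, 'rvec': array([ 2.39137125,  1.21715514, -0.31990685]), 'tvec': array([ 0.06039911, -0.45937757,  1.46052595])}
[ 0.86150909 -0.68844441  1.06379427]
{'vertical_fov': 57.10524735917783, 'cx': 249.57991728875393, 'cy': 187.89875833696334, 'rvec': array([ 2.12787544, -2.19288708,  0.08376449]), 'tvec': array([-0.37060227,  0.45791471,  0.95331668])}
[ 0.35047352 -0.40340536  0.98502641]
{'time': 0.1, 'q': array([-8.60414541e+01,  5.99585977e+00,  5.53168624e+00,  8.96053315e+01,
       -2.18868873e-04,  7.75272570e+01]), 'qvel': array([-0.02086194, -0.06718353,  0.13430776, -0.02730186, -0.0266178 ,
        0.0378823 ]), 'joint_torque': array([ 6.47328794e-03, -5.58213866e+01,  5.04715955e+01,  1.32911830e-02,
       -2.28515291e-04,  2.35046244e-06]), 'tool_pos': array([ 0.16971762, -0.5752701 ,  0.30319491]), 'tcp_rot': array([-1.79932088e+02, -1.47976447e-02,  1.64312802e+01]), 'ft_force': array([ 0.07700778, -0.546452  ,  0.13192337]), 'torque': array([-0.00022167,  0.01772091,  0.01682603]), 'gripper_width': 0.08537280918926579}
```

View pics/scene0.png

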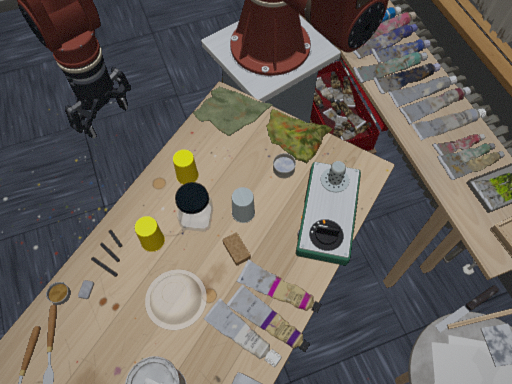

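View pics/top0.png

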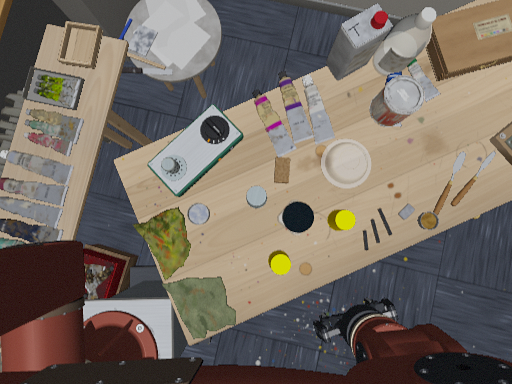

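Candidates for the cup, as top-view and scene-view pixels:
- Grey steel cylinder: (256,196) / (243,204). This is my choice.
- Yellow cups: (280,264) / (185,165) and (345,220) / (149,233).
- Black-lidded jar: (298,217) / (193,200).
- Tin (the dipper): (199,213) / (284,165).

The dryer's peg is at top (172,165) and its dial at (215,129). The sanding block is at (282,169). I'll check the choice in one close crop.

```bash
python3 - <<'E'
from h import *
a=cv2.resize(cv2.imread('pics/top0.png')[95:225,140:300],None,fx=4,fy=4,interpolation=2)
b=cv2.resize(cv2.imread('pics/scene0.png')[150:270,220:360],None,fx=4,fy=4,interpolation=2)
cv2.imwrite('pics/ct.png',a);cv2.imwrite('pics/cs.png',b)
E
```

```text
(no output)
```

View pics/ct.png

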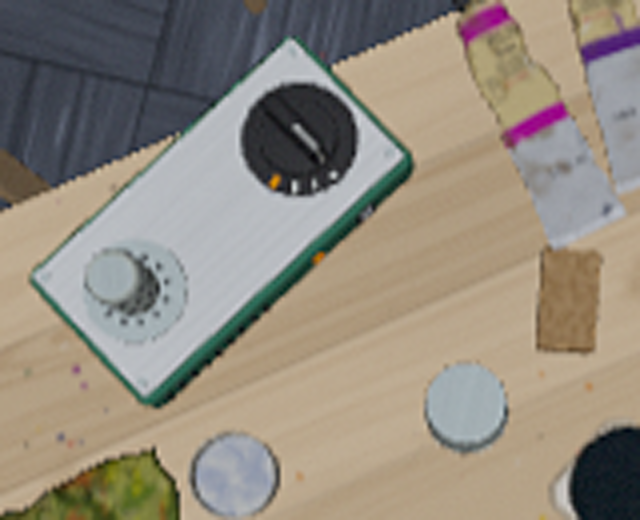

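View pics/cs.png

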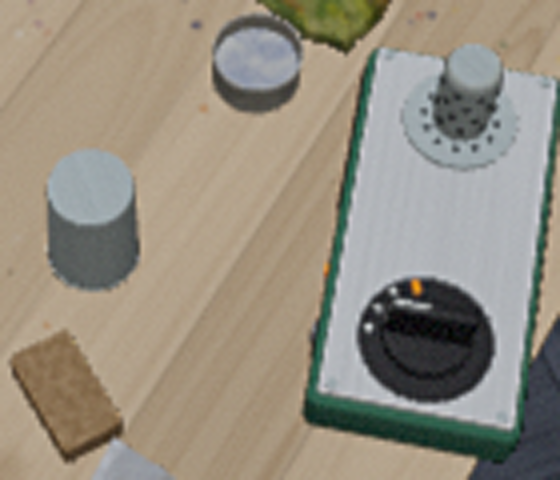

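The crop confirms the plain steel cup, mouth down with its closed end up. Crop pixels, top / scene:
- Cup top: (466,403) / (91,187)
- Seat: (135,291) / (460,121)
- Dial skirt: (299,139) / (427,338)
- Tin: (235,474) / (257,60)

Next I'll convert these to positions.

```bash
python3 - <<'E'
from h import *
T=lambda u,v:(140+u/4-.375,95+v/4-.375)
S=lambda u,v:(220+u/4-.375,150+v/4-.375)
for nm,a,b,z in [("cup",(466,403),(91,187),.085),("seat",(135,291),(460,121),.059),("peg",(113,277),(474,68),.122),("dial",(299,139),(427,338),.066),("tin",(235,474),(257,60),.033),
 ("c1",(292,40),(555,80),.055),("c2",(408,155),(375,52),.055)]:
    print(nm,at("top",T(*a),z)[:2].round(4),at("scene",S(*b),z)[:2].round(4))
for n,f,cs in(("top",T,[(292,40),(408,155),(152,402),(35,280)]),("scene",S,[(510,428),(315,400),(375,52),(555,80)])):
    P=np.array([at(n,f(*c),.055)[:2] for c in cs]);print(n,P.round(3).tolist(),P.mean(0).round(4),np.linalg.norm(np.diff(P,axis=0),axis=1).round(3))
    y=(P[2]+P[3]-P[0]-P[1]);print("y dir",np.degrees(np.arctan2(y[1],y[0])))
E
```

```text
cup [ 0.4202 -0.4017] [ 0.4203 -0.402 ]
seat [ 0.5038 -0.1835] [ 0.505  -0.1847]
peg [ 0.5026 -0.1847] [ 0.5049 -0.1862]
dial [ 0.6016 -0.2958] [ 0.6057 -0.2978]
tin [ 0.381  -0.2442] [ 0.3844 -0.247 ]
c1 [ 0.6735 -0.2911] [ 0.516  -0.1155]
c2 [ 0.591  -0.3678] [ 0.4338 -0.1929]
top [[0.673, -0.291], [0.591, -0.368], [0.43, -0.193], [0.514, -0.115]] [ 0.5521 -0.2418] [0.113 0.238 0.115]
y dir 132.46735345709988
scene [[0.673, -0.292], [0.595, -0.37], [0.434, -0.193], [0.516, -0.116]] [ 0.5543 -0.2425] [0.111 0.239 0.113]
y dir 131.9622636774936
```

The two views agree within 4 mm. Seat to dial measures 150 mm (expected 150), and the deck is about 0.113 x 0.239 m (expected 0.125 x 0.250, rounded edges). The dryer yaw is about 42°. Next is the grasp and lift, with the jaws running roughly along world x so they clear the jar and the block.

```bash
cat >> h.py <<'E'
CUP=np.array([.4203,-.4018]); SEAT=np.array([.504,-.185]); DIAL=np.array([.6035,-.297])
def st():
    o=robot.observe(); print({k:np.round(o[k],3).tolist() for k in("time","tool_pos","tcp_rot","ft_force","gripper_width")},'q6',o['q'].round(1).tolist())
E
python3 - <<'E'
from h import *
for p,y in((DIAL,222),(DIAL,150),(SEAT,100)): print(robot.ik([*p,.143],[180,0,y]))
robot.move_pose([*CUP,.26],[180,0,100]); st()
robot.line_to([*CUP,.115],vel=.08,guard=8); st()
robot.set_gripper(0.045); st()
robot.line_to([*CUP,.28],vel=.08); st()
snap("scene","s1.png",(150,70,350,220),3)
E
```

```text
[-37.31229404  20.2754588    5.10826092  74.83280212   0.
 -79.31229404]
[-37.31229404  20.2754588    5.10826092  74.83280212   0.
  -7.31229404]
[-34.12519414  -3.06684484 -20.39431746  72.67252737   0.
  45.87480586]
{'time': 1.275, 'tool_pos': [0.42, -0.402, 0.26], 'tcp_rot': [-179.992, 0.022, 99.865], 'ft_force': [0.591, -0.114, 0.155], 'gripper_width': 0.085} q6 [-56.7, 2.5, -2.6, 84.9, -0.0, 23.5]
{'time': 3.233, 'tool_pos': [0.42, -0.402, 0.115], 'tcp_rot': [179.983, 0.038, 100.0], 'ft_force': [-0.826, -0.492, 0.801], 'gripper_width': 0.086} q6 [-56.6, 5.9, -14.3, 69.8, 0.0, 23.4]
{'time': 3.642, 'tool_pos': [0.421, -0.402, 0.116], 'tcp_rot': [179.974, 0.069, 99.997], 'ft_force': [-0.644, 0.994, 4.904], 'gripper_width': 0.053} q6 [-56.6, 5.8, -14.3, 69.8, -0.0, 23.4]
{'time': 5.858, 'tool_pos': [0.42, -0.402, 0.28], 'tcp_rot': [-179.988, -0.027, 100.0], 'ft_force': [-0.008, -1.102, -1.361], 'gripper_width': 0.053} q6 [-56.6, 2.5, -0.6, 87.0, 0.0, 23.4]
```

View pics/s1.png

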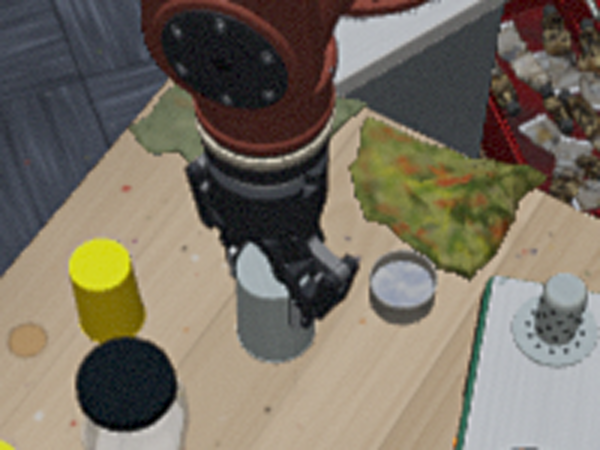

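The cup is held upright: width 53 mm, weight about 1.4 N, rim near crop pixel (275,345). I'll bring it over the peg and check alignment before lowering.

```bash
python3 - <<'E'
from h import *
robot.line_to([*SEAT,.28],vel=.15); robot.line_to([*SEAT,.25],vel=.06); st()
a=robot.grab_frame("scene")[130:230,270:400]; b=robot.grab_frame("top")[100:230,110:260]
cv2.imwrite('pics/al.png',np.hstack([cv2.resize(x,(400,int(400*x.shape[0]/x.shape[1])),interpolation=2)[:305] for x in(np.array(a),np.array(b))]))
print(px("scene",[*SEAT,.135]),px("top",[*SEAT,.135]))
E
```

```text
{'time': 8.258, 'tool_pos': [0.504, -0.185, 0.25], 'tcp_rot': [-179.995, -0.005, 100.004], 'ft_force': [-0.349, -0.272, -1.512], 'gripper_width': 0.053} q6 [-34.1, -5.3, -11.3, 84.0, 0.0, 45.9]
[[339.11971874 163.14100666]] [[166.63198648 162.44553138]]
```

View pics/al.png

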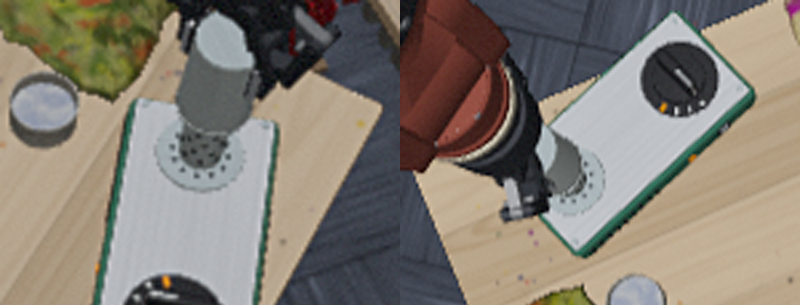

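In the scene view (left) the rim at (212,130) sits squarely over the peg at (204,150). In the top view (right) the peg runs into the cup at (570,180). The alignment looks good, so I'll lower under guard.

```bash
python3 - <<'E'
from h import *
print(robot.line_to([*SEAT,.185],vel=.05,guard=6)); st()
print(robot.line_to([*SEAT,.171],vel=.015,guard=5)); robot.pause(.3); st()
E
```

```text
False
{'time': 9.808, 'tool_pos': [0.504, -0.185, 0.185], 'tcp_rot': [179.975, 0.025, 100.001], 'ft_force': [-0.056, 0.151, -1.379], 'gripper_width': 0.053} q6 [-34.1, -4.4, -17.2, 77.2, -0.0, 45.9]
True
{'time': 10.783, 'tool_pos': [0.504, -0.185, 0.175], 'tcp_rot': [-179.99, -0.01, 100.0], 'ft_force': [-0.555, 0.425, 5.157], 'gripper_width': 0.053} q6 [-34.1, -4.1, -18.0, 76.1, 0.0, 45.9]
```

Contact came at TCP z = 0.175, against 0.174 expected for a seated rim. Now I'll release, retreat, and look.

```bash
python3 - <<'E'
from h import *
robot.set_gripper(0.085); robot.pause(.2)
robot.line_to([*SEAT,.29],vel=.08)
robot.move_pose([*DIAL,.24],[180,0,-138]); st()
a=robot.grab_frame("scene")[130:270,270:400]; b=robot.grab_frame("top")[90:220,130:260]
cv2.imwrite('pics/se.png',np.hstack([cv2.resize(np.array(x),(400,int(400*x.shape[0]/x.shape[1])),interpolation=2)[:400] for x in(a,b)]))
E
```

```text
{'time': 14.9, 'tool_pos': [0.603, -0.297, 0.24], 'tcp_rot': [-179.994, 0.002, -138.037], 'ft_force': [0.212, 0.39, 0.37], 'gripper_width': 0.085} q6 [-37.3, 18.6, 13.2, 84.6, 0.0, -79.3]
```

View pics/se.png

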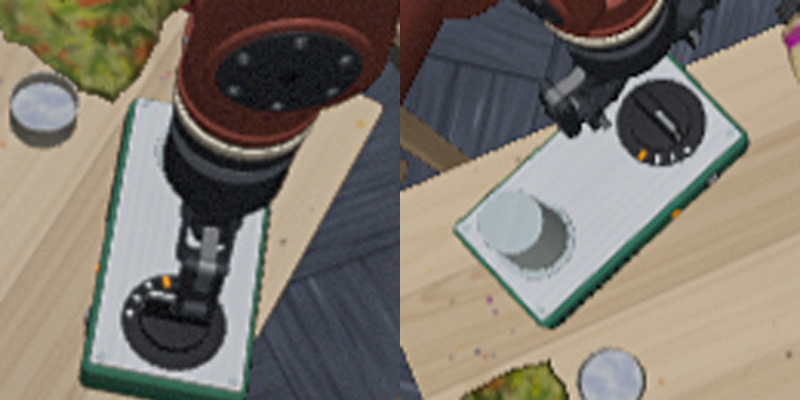

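In the top view (right) the cup stands over the seat, with its closed end centred near (511,224). The dial is at rest, its pointer toward the white dot. I'll check the cup number, then descend on the dial and grip. The open fingers span 85 mm, wider than the 52 mm skirt, and I'll narrow them to 50 mm first.

```bash
python3 - <<'E'
from h import *
print(at("top",(130+111/3.077-.34,90+224/3.077-.34),.144))
robot.set_gripper(0.05)
print(robot.line_to([*DIAL,.144],vel=.06,guard=6)); st()
robot.set_gripper(0.0); robot.pause(.2); st()
E
```

```text
[ 0.50241543 -0.18512258  0.144     ]
False
{'time': 17.192, 'tool_pos': [0.604, -0.297, 0.144], 'tcp_rot': [-179.966, 0.008, -138.002], 'ft_force': [-0.209, -0.249, 0.223], 'gripper_width': 0.05} q6 [-37.3, 20.2, 5.2, 74.9, 0.0, -79.3]
{'time': 17.833, 'tool_pos': [0.603, -0.296, 0.144], 'tcp_rot': [179.823, -0.02, -137.982], 'ft_force': [-7.594, 6.806, 8.838], 'gripper_width': 0.011} q6 [-37.3, 20.2, 5.2, 75.1, 0.0, -79.3]
```

The cup top measures (0.502, -0.185), within 2 mm of the seat. The bar is gripped at 11 to 12 mm, but a side force of about 10 N along the dryer's +y says the dial is slightly off that way. I'll shift to relieve it, then turn in steps.

```bash
python3 - <<'E'
from h import *
D=DIAL+.0012*np.array([-.67,.743])
robot.line_to([*D,.1445],vel=.01); robot.pause(.2); st()
for d in (12,24,36):
    robot.line_to([*D,.1445],vel=.02,rotation=[180,0,-138-d]); o=robot.observe()
    print(d,round(o['time'],1),o['ft_force'].round(1),o['torque'].round(2),o['tcp_rot'].round(1),o['gripper_width'].round(4))
E
```

```text
{'time': 18.317, 'tool_pos': [0.602, -0.296, 0.144], 'tcp_rot': [179.932, -0.005, -137.996], 'ft_force': [-4.789, 4.052, 3.098], 'gripper_width': 0.011} q6 [-37.3, 20.0, 5.0, 75.0, 0.0, -79.3]Traceback (most recent call last):
  File "<stdin>", line 6, in <module>
AttributeError: 'float' object has no attribute 'round'
```

```bash
cat > t.py <<'E'
from h import *
D=DIAL+.0022*np.array([-.67,.743])
def turn(d,p=None):
    p=D if p is None else p
    robot.line_to([*p,.1445],vel=.02,rotation=[180,0,-138-d]); o=robot.observe()
    print(d,round(o['time'],2),np.round(o['ft_force'],1),np.round(o['torque'],2),np.round(o['tcp_rot'],1),round(float(o['gripper_width']),4))
E
python3 - <<'E'
from t import *
for d in(12,18,24,30,36): turn(d)
E
```

```text
12 18.93 [-1.3  1.2  0.5] [0.21 0.25 0.14] [-180.    0. -150.] 0.0108
18 19.18 [-2.   2.9  1.3] [0.41 0.38 0.11] [ 180.    -0.  -155.9] 0.0108
24 19.44 [-2.9  3.9  1.7] [0.65 0.59 0.06] [ 180.    -0.  -161.7] 0.0108
30 19.7 [-2.3  4.3  2.6] [0.76 0.66 0.23] [ 180.    -0.  -167.8] 0.0112
36 19.96 [-3.5  5.5  3.2] [0.95 0.69 0.15] [ 179.9   -0.  -173.7] 0.0109
```

```bash
python3 - <<'E'
from t import *
for d in(44,52,60,67,73): turn(d)
robot.pause(.3); st()
a=robot.grab_frame("scene")[130:270,270:400]; b=robot.grab_frame("top")[90:220,130:260]
cv2.imwrite('pics/di.png',np.hstack([cv2.resize(np.array(x),(400,int(400*x.shape[0]/x.shape[1])),interpolation=2)[:400] for x in(a,b)]))
E
```

```text
44 20.25 [-4.2  5.1  4.5] [1.14 0.71 0.15] [179.9  -0.  178.3] 0.0109
52 20.54 [-3.3  6.5  3.2] [1.25 0.76 0.19] [179.9  -0.  170.3] 0.011
60 20.83 [-3.5  8.2  4.6] [1.45 0.78 0.2 ] [ 1.799e+02 -1.000e-01  1.623e+02] 0.0112
67 21.11 [-3.5  8.   4.3] [1.69 0.68 0.16] [ 1.799e+02 -1.000e-01  1.553e+02] 0.011
73 21.37 [-2.8  9.6  3.7] [1.8  0.68 0.22] [ 1.799e+02 -1.000e-01  1.493e+02] 0.0107
{'time': 21.667, 'tool_pos': [0.602, -0.294, 0.144], 'tcp_rot': [179.894, -0.083, 149.329], 'ft_force': [-2.776, 9.354, 5.306], 'gripper_width': 0.011} q6 [-37.2, 19.9, 4.8, 75.0, 0.1, -6.6]
```

View pics/di.png

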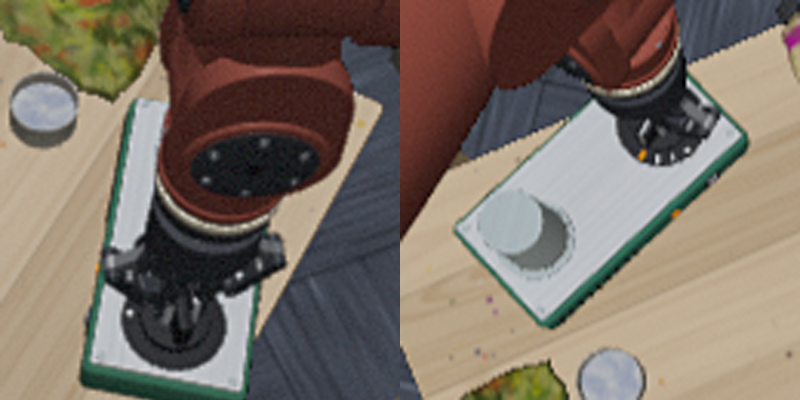

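The cup is still seated in the top view at (511,224). The tool has turned 72.7° (1.27 rad) with the bar gripped and the reaction torque at 0.2 Nm. Next I'll hold for 2 s and look closely at the pointer against the orange mark.

```bash
python3 - <<'E'
from t import *
robot.pause(2.2); st()
a=np.array(robot.grab_frame("scene"))[205:265,300:355]; b=np.array(robot.grab_frame("top"))[100:160,190:245]
cv2.imwrite('pics/di2.png',cv2.convertScaleAbs(np.hstack([cv2.resize(x,None,fx=7,fy=7,interpolation=2) for x in(a,b)]),alpha=1.6,beta=15))
E
```

```text
{'time': 23.967, 'tool_pos': [0.602, -0.294, 0.144], 'tcp_rot': [179.894, -0.084, 149.333], 'ft_force': [-2.042, 9.479, 4.852], 'gripper_width': 0.011} q6 [-37.2, 19.9, 4.8, 75.0, 0.1, -6.6]
```

View pics/di2.png

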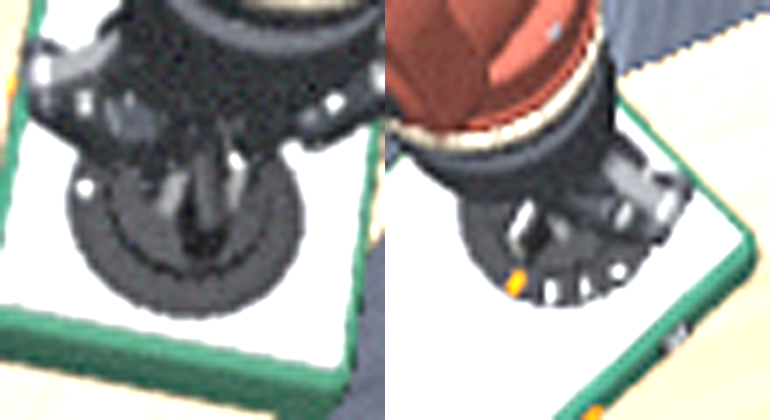

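The bar in the scene crop runs from about (205,160) to (203,250), turned from its rest direction along with the jaws. In the top crop the bar end near (530,235) points at the orange mark (516,282). The dial is steady at the third mark, so I'm handing in.

```bash
python3 - <<'E'
from t import *
robot.pause(.3); st(); robot.job_done()
E
```

```text
{'time': 24.367, 'tool_pos': [0.602, -0.294, 0.144], 'tcp_rot': [179.895, -0.087, 149.329], 'ft_force': [-2.907, 8.998, 4.529], 'gripper_width': 0.011} q6 [-37.2, 19.9, 4.8, 75.0, 0.1, -6.6]
the job is handed in; nothing more can be done
```

I set the steel cup mouth down over the dryer's peg and let go of it. I then turned the dial clockwise to the orange mark, held it there for about 3 s, and handed the job in at 24.4 s still gripping it.

**Cup:** It met the seat at 0.175 m tool height (0.174 m expected). After release its top measured within 2 mm of the seat centre and it looked upright. It was in the same place in the picture taken just after the dial was turned.

**Dial:** The tool had turned 72.7° (about 1.27 rad; third click 1.26) with the bar gripped at 11 mm. The close crop shows the pointer end at the orange mark. The dial angle itself can't be read, so this rests on the tool angle and the picture.

**Open points:**
- About 10 N of sideways force stayed on the grip, because my estimate of the dial's axis was 1–3 mm off.
- The tin had not moved in any picture; I did not look at the sanding block again after the first pictures, though nothing went near it.

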